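Pack up the vee block for drilling

ROBOT

A 6-joint arm with a two-finger parallel gripper is mounted at the origin on a cart in front of the work surface, level with it; the furniture and walls round the work are solid. World frame = base frame: x ahead of the robot, y to its left, z up, the work surface at z = 0. Lengths are in m, angles in degrees, forces in N, time in s.
With the tool pointing down it reaches from about 0.4 to 0.825 m from the base axis. Payload 7 kg.
Tool frame: the origin (TCP) lies at the very end of the fingers, on their centre line; the grasp point (between the pads) lies 19 mm behind it (manip.grip_point_offset is the z of the grasp point in the tool frame, in m); z points along the fingers, y is the line along which they close (so a half turn about z gives the same grasp; the last joint's range is limited). The gripper opens to 85 mm and grips with 20 to 120 N. Pads are 22 mm wide; open, the fingers measure 114 mm over their backs; the gripper's body (76 mm by 85 mm) begins 54 mm behind the grasp point. The pads swing forward as they close: fully open they stand 13 mm farther back than shut.
Start: joints at [81.366, 20.546, 0.682, 0, -70.136, -16.507], TCP at [0.287, 0.611, 0.231] pointing down, gripper open.
Joint ranges: [-176.03, 176.03], [-82.01, 121.73], [-58.28, 71.71], [-173.87, 95.51], [-174.79, -0.11], [-173.66, 173.66]. Speed limits (degrees/s): [136.94, 136.94, 172.46, 180, 180, 180].

INTERFACE

Orientations are given as a 3x3 rotation matrix whose columns are the frame's x, y, z axes.
In Python, from station import manip gives the robot as it stands.
- The arm moves only by the shell command python3 -m jog 'ROWS' [FORCE]. ROWS is JSON, a list of rows, each a list of 7 numbers: the shift along the tool's x, y, z in m, then the turn, a rotation vector about the tool's x, y, z in degrees, then the opening, from 0 (shut) to 1 (fully open). In form: [[tx, ty, tz, ax, ay, az, claw], ...]. A call has 1 to 20 rows; each row is the pose to reach, as a shift and turn from the pose commanded when the call began, along the tool's axes at that moment; what a row does not reach only later rows make up. A row lasts 1/12 s, in which the tool goes at most 41.7 mm and 7.16 degrees, less where a joint would pass 70% of its speed; a pose out of reach is approached as far as the arm can. A call with a gripper value outside its range is refused whole. The fingers move at their own pace and stop on an object; FORCE is the grip in N (left out, the last holds). Time passes only in rows, so rows that repeat a pose let the fingers close. It gives the time, the measured TCP pose, the force, the opening and the grip force at its end, in the units of the state.
- manip.state(): the state, without advancing time (a new reading comes with each control period).
- manip.snapshot(name): name is "side" or "top" or "wrist"; returns a dict with "image" (400x640x3 uint8, red, green, blue), "vertical_fov" (degrees; the focal length in pixels is half the picture's height over the tangent of half this angle, whatever the lens; pixels are square), "cx", "cy" (the principal point, pixels), "R" (3x3) and "t" (3): a world point X has camera coordinates R X + t; the wrist camera has in their place "T_tool_cam" (4x4, takes a point from camera to tool coordinates, whose origin is the TCP and whose axes are the flange's). Camera axes: x right, y down, z forward; pixel columns grow to the right and rows downward; lengths in m; the calibration is good to about 2 mm. A picture is of the moment at which its call begins: read the wrist's pose just before it. There is no depth.
- manip.hand_in(): hands the job in; it is judged then, once.
The state is a dict: "t": time; "joints": joint angles; "joint_vel": joint speeds; "effort": joint torques, N m; "position": TCP position; "eef_rot": TCP orientation; "ft_force": force on the tool from outside, world axes, zero at the start; "ft_torque": the same for the moment, N m; "gripper_width": finger opening in m; "finger_force": force on a finger pad.
Only numpy, scipy, OpenCV 4.12 (cv2) and the standard library are available. Lean on these libraries where they do the work, as an engineer would, in place of code of your own. Each camera call takes 0.05 s, during which the arm holds its last target. There are 200 camera calls.

TASK

Build the drilling support on the stepped plywood set-up board: stand the thick wooden block in the scribed outline on the board's low part and lay the flat pine offcut on the raised step, each square to the board and with its centre on the centre of its seat, so that their tops come level. Then lay the long oak offcut flat across both as a bridge, centred over the board and in line with the board's length. Last, set the steel vee block upright on the middle of the bridge with its groove running along the bridge, and leave everything standing still.

Things in the scene. Friction and masses are not known exactly. Their poses are not given: they have to be found in the camera images.
- setup_board: Fixed plywood board, 172 (x) x 110 (y) x 12 mm, at any yaw. Towards its +x a wooden step 62 (x) x 108 (y) x 25 mm is fixed on it, centred 50 mm from the middle, top 37 mm above the bench; the -x half is the low part with a dark scribed rectangle 54 x 72 mm. Origin: centre of underside; z up, x towards the step. A tall drill press stands beyond it at the right (x over 0.55, y under -0.15).
- low_seat (a point): Centre of the scribed rectangle on the low part of the board, on the surface (50 mm from the board's middle towards its -x, 12 mm above the bench). Axes as the board's. The thick block belongs here, its 50 mm side along the board's x and its 70 mm side along the board's y.
- high_seat (a point): Centre of the top of the raised step (50 mm from the board's middle towards its +x, 37 mm above the bench). Axes as the board's. The pine offcut belongs here, its 60 mm side along the board's x and its 110 mm side along the board's y.
- offcut_block: Thick brown wooden block, 50 (x) x 70 (y) x 50 (z) mm, about 0.1 kg, loose on the bench. Origin: centre of the underside, z up.
- offcut_pine: Flat pine offcut, wide and fairly short: 60 (x) x 110 (y) x 25 (z) mm, about 0.1 kg, loose on the bench. Origin: centre of the underside, z up.
- offcut_oak: Long narrow oak offcut, 45 (x) x 150 (y) x 30 (z) mm, about 0.15 kg, loose on the bench. Origin: centre of the underside, z up. As the bridge its length (y) lies along the board's x; its underside is then 62 mm and its top 92 mm above the bench.
- vee_block: Steel vee block, 60 (x) x 40 (y) x 36 (z) mm, about 0.5 kg, loose on the bench with its groove upward. The 90 degree groove runs along x, 30 mm wide at the top and 14 mm deep; the outer sides (40 mm apart) are flat and upright, good to grip. Origin: centre of the underside, z up.
Mind the look-alikes: they are no part of the job. Leave any pink look-alike of the vee_block alone.

How it is judged (in metres and radians):
On the way, in this order (a step that is already met when the one before it is completed fails the run):
1. the thick block stands on the low seat and the pine offcut lies on the step (horizontal distance between offcut_block and low_seat below 0.012 m and z of offcut_block in the frame of setup_board between 0.008 and 0.017 m and angle between each of offcut_block, offcut_pine's own z axis and vertical below 0.08 rad and angle between the x axis of each of offcut_block, offcut_pine and the x axis of setup_board, either way round below 0.17 rad and horizontal distance between offcut_pine and high_seat below 0.012 m and z of offcut_pine in the frame of setup_board between 0.033 and 0.042 m), for 0.2 s.
2. the oak offcut bridges the two (all of step 1 and horizontal distance between offcut_oak and setup_board below 0.012 m and z of offcut_oak in the frame of setup_board between 0.058 and 0.067 m and angle between offcut_oak's own z axis and vertical below 0.08 rad and angle between the y axis of offcut_oak and the x axis of setup_board, either way round below 0.17 rad), for 0.2 s.
3. the vee block stands on the middle of the bridge (all of step 2 and horizontal distance between vee_block and offcut_oak below 0.012 m and z of vee_block in the frame of setup_board between 0.088 and 0.097 m and angle between vee_block's own z axis and vertical below 0.08 rad and angle between the x axis of vee_block and the y axis of offcut_oak, either way round below 0.17 rad), for 0.2 s.
At the end, for the whole second after the job is handed in: Block on the low seat, pine on the step, oak bridging both, vee block upright on the oak: each centre within 12 mm (oak: of the board's middle; vee: of the oak's), square within 0.17 rad, level within 0.08, undersides at 12, 37, 62, 92 mm (-4/+5), at rest (all of step 3 and linear speed of each of offcut_block, offcut_pine, offcut_oak, vee_block below 0.02 m/s); the robot touches nothing.
It also fails if it takes over 109 s, if anything falls off the work surface, if the arm or the gripper's body presses on something with over 40 N, if the wrist force passes 120 N, or if a joint passes its speed limit or range.

## Working session

There is one attempt and no reset: what is moved stays moved. The work goes in short steps, Python scripts to look and compute and a shell command to move; the robot and the scene stay as the last step left them, time stands still between calls to the robot, and variables do not carry over. Pictures are saved under pics/ and viewed, at most 14 in all, crops included, and the job is handed in when it is done.

```bash
mkdir -p pics; ls
cat > h.py <<'E'
import numpy as np, cv2
from station import manip
def snap(n):
    s=manip.state(); d=manip.snapshot(n); d['s']=s
    if 'R' not in d or n=='wrist':
        T=np.array(d['T_tool_cam']); W=np.eye(4); W[:3,:3]=s['eef_rot']; W[:3,3]=s['position']
        C=np.linalg.inv(W@T); d['R']=C[:3,:3]; d['t']=C[:3,3]
    d['R']=np.array(d['R']); d['t']=np.array(d['t'])
    im=d['image']; d['f']=im.shape[0]/2/np.tan(np.radians(d['vertical_fov'])/2)
    return d
def save(d,name): cv2.imwrite('pics/'+name+'.png',cv2.cvtColor(np.asarray(d['image']),cv2.COLOR_RGB2BGR))
def toplane(d,px,z):
    px=np.atleast_2d(np.array(px,float)); r=np.c_[(px[:,0]-d['cx'])/d['f'],(px[:,1]-d['cy'])/d['f'],np.ones(len(px))]@d['R']
    c=-d['R'].T@d['t']; return c+r*((z-c[2])/r[:,2])[:,None]
def proj(d,X):
    p=np.atleast_2d(X)@d['R'].T+d['t']; return np.c_[p[:,0]/p[:,2]*d['f']+d['cx'],p[:,1]/p[:,2]*d['f']+d['cy']]
E
python3 - <<'E'
from h import *
import pickle
for n in ('top','side','wrist'):
    d=snap(n); save(d,n+'0'); pickle.dump(d,open(n+'0.pkl','wb'))
    print(n,d['f'],d['cx'],d['cy'],(-d['R'].T@d['t']).round(3),d['R'].round(3).tolist())
print(manip.state(), manip.grip_point_offset)
E
```

```text
pics
top 379.495472003793 318.97250265017345 202.37370566655565 [0.481 0.089 1.038] [[-0.021, -1.0, -0.007], [-0.989, 0.022, -0.149], [0.149, 0.004, -0.989]]
side 400.5220011333296 321.4084658351248 200.7313697058916 [-0.155  0.475  0.561] [[-0.44, -0.898, -0.009], [-0.448, 0.228, -0.865], [0.779, -0.376, -0.502]]
wrist 302.91737060015396 320.9582720827287 199.94232153644018 [0.355 0.578 0.373] [[-0.425, -0.905, 0.001], [-0.865, 0.407, 0.293], [-0.265, 0.124, -0.956]]
{'t': 0.15, 'joints': array([ 8.13672181e+01,  2.05809173e+01,  6.45507728e-01, -1.32718872e-02,
       -7.01369525e+01, -1.65072930e+01]), 'joint_vel': array([ 0.04169409, -0.11801267,  0.13968295,  0.10843979,  0.07327663,
       -0.0347179 ]), 'effort': array([-4.82667256e-04, -5.83875525e+01,  2.93648779e+01,  6.94049299e+00,
       -4.25569655e-03,  7.46366766e-06]), 'position': array([0.28663404, 0.61070859, 0.23059309]), 'eef_rot': array([[ 9.05238409e-01, -4.24903823e-01, -4.04959067e-04],
       [-4.24903989e-01, -9.05237605e-01, -1.21593938e-03],
       [ 1.50073117e-04,  1.27278376e-03, -9.99999179e-01]]), 'ft_force': array([0.479746  , 0.25875979, 0.62754024]), 'ft_torque': array([0.06030598, 0.03752087, 0.00459872]), 'finger_force': 0.0, 'gripper_width': 0.08529600956575567} -0.0187
```

View pics/top0.png

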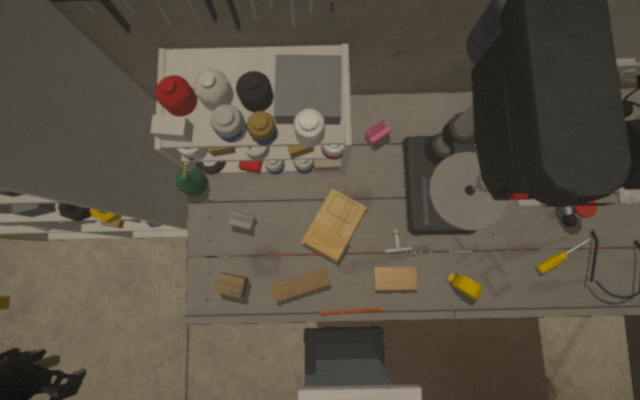

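View pics/side0.png

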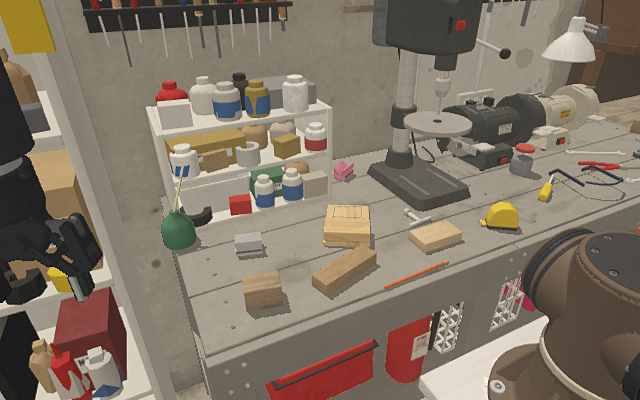

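The top view shows the thick block at (231,285), oak at (301,285), pine at (396,279), grey vee at (242,220), board at (335,225), and the pink look-alike at (377,132). Candidates for the vee are grey (242,220) or pink (377,132), and I choose grey. The wooden things are block (231,285), oak (301,285), pine (396,279) and the step of the board (322,243). I'll check these in a close crop.

Run:
```python
import cv2
im=cv2.imread('pics/top0.png')[185:310,205:425]
cv2.imwrite('pics/c1.png',cv2.resize(im,None,fx=3.6,fy=3.6,interpolation=cv2.INTER_CUBIC))
```

```text
(no output)
```

View pics/c1.png

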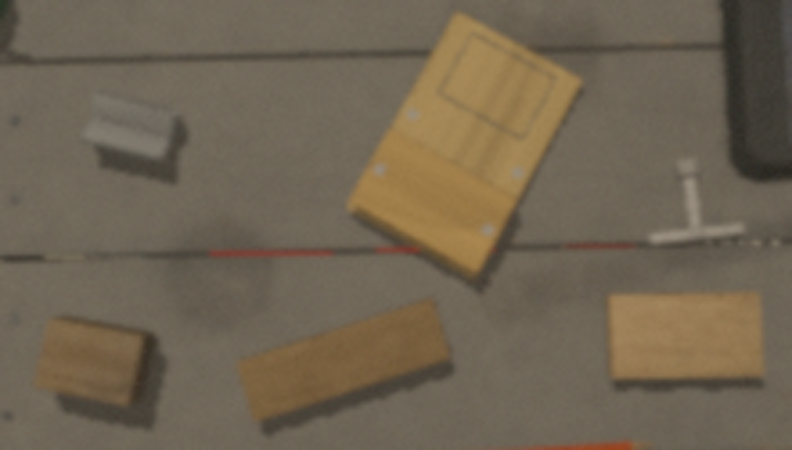

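View pics/wrist0.png

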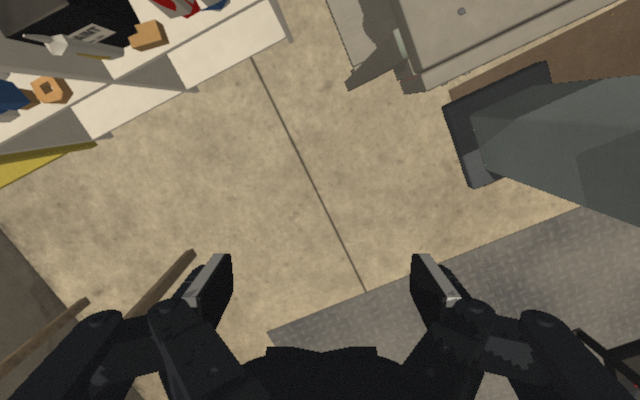

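The crop confirms it: the board's step is at its near-left end, and the scribed rectangle is centred near crop (497,85). The grey vee is at (130,127), the block at (90,360), the oak at (345,360) and the pine at (686,337). Coarse poses come from the top corners.

Run:
```python
from h import *
import pickle
d=pickle.load(open('top0.pkl','rb'))
Q=dict(block=([(50,318),(148,334),(130,404),(38,388)],.05),oak=([(240,362),(433,302),(452,362),(262,422)],.03),pine=([(610,295),(762,295),(762,379),(612,379)],.025),
vee=([(97,93),(182,118),(165,158),(84,135)],.036),rect=([(475,33),(555,77),(523,136),(438,91)],.012),step=([(396,130),(519,197),(475,275),(350,208)],.037),board=([(458,13),(582,80)],.012))
for k,(p,z) in Q.items():
    X=toplane(d,np.array(p)/3.6+[205,185],z)[:,:2]
    e=np.diff(np.vstack([X,X[:1]]),axis=0)
    print(k,X.mean(0).round(4),np.linalg.norm(e,axis=1).round(4),np.degrees(np.arctan2(e[:,1],e[:,0])).round(1))
```

```text
block [0.4212 0.3231] [0.0712 0.0498 0.0664 0.0492] [-100.3  165.6   79.3   -8.9]
oak [0.4155 0.1429] [0.1461 0.0448 0.1431 0.0453] [ -74.2 -163.5  106.    20.3]
pine [ 0.4278 -0.104 ] [0.1109 0.06   0.1084 0.06  ] [-91.2 176.6  88.8  -1.1]
vee [0.5895 0.2988] [0.0662 0.0318 0.0626 0.0324] [-107.6  157.1   73.   -16.5]
rect [0.6179 0.0267] [0.0692 0.0512 0.0725 0.0528] [-120.5  149.8   60.6  -33.7]
step [0.5286 0.0767] [0.1024 0.065  0.1029 0.0662] [-119.9  148.8   60.8  -31.6]
board [0.6465 0.009 ] [0.107 0.107] [-120.1   59.9]
```

```bash
cat >> h.py <<'E'
def go(x,y,z,a):
    "row (shift mm-level in tool axes, turn about tool z) to reach TCP x,y,z with tool-x yaw a, tool down"
    from scipy.spatial.transform import Rotation as Ro
    s=manip.state(); R=np.array(s['eef_rot']); c,n=np.cos(np.radians(a)),np.sin(np.radians(a))
    T=np.array([[c,n,0],[n,-c,0],[0,0,-1]])
    v=R.T@(np.array([x,y,z])-s['position']); w=Ro.from_matrix(R.T@T).as_rotvec(degrees=True)
    yaw=np.degrees(np.arctan2(R[1,0],R[0,0]))
    print('now',np.round(s['position'],4),'yaw',yaw.round(2),'t',round(s['t'],2),'| shift',v.round(4),'turn',w.round(2))
E
python3 -c "
from h import *
go(.42,.323,.2,-100)"
```

```text
now [0.2866 0.6107 0.2306] yaw -25.14 t 0.15 | shift [0.243  0.2037 0.0309] turn [ 6.000e-02 -5.000e-02  7.486e+01]
```

```bash
P='[0.243,0.204,0.031,0,0,75,1]'; python3 -m jog '[[0.243,0.204,0.031,0,0,75,1],[0.243,0.204,0.031,0,0,75,1],[0.243,0.204,0.031,0,0,75,1],[0.243,0.204,0.031,0,0,75,1],[0.243,0.204,0.031,0,0,75,1],[0.243,0.204,0.031,0,0,75,1],[0.243,0.204,0.031,0,0,75,1],[0.243,0.204,0.031,0,0,75,1],[0.243,0.204,0.031,0,0,75,1],[0.243,0.204,0.031,0,0,75,1],[0.243,0.204,0.031,0,0,75,1],[0.243,0.204,0.031,0,0,75,1],[0.243,0.204,0.031,0,0,75,1],[0.243,0.204,0.031,0,0,75,1]]' | tail -c 600
python3 - <<'E'
from h import *
import pickle
d=snap('wrist'); save(d,'w1'); pickle.dump(d,open('w1.pkl','wb')); go(.42,.323,.2,-100)
E
```

```text
t: 1.32
position: [0.42, 0.3232, 0.2002]
eef_rot: [[-0.174, -0.985, -0.0], [-0.985, 0.174, -0.0], [0.0, 0.0, -1.0]]
ft_force: [-0.2, -0.3, 0.3]
gripper_width: 0.0855
finger_force: 0.0
now [0.42   0.3232 0.2002] yaw -100.02 t 1.37 | shift [ 0.0002 -0.0001  0.0002] turn [ 0.01 -0.01 -0.02]
```

View pics/w1.png

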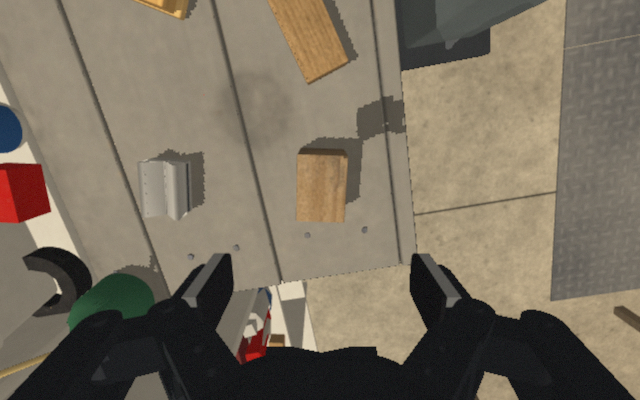

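The wrist view shows the block with its top face at about (300,154)-(346,222) and a dark end face above it. The vee is at (164,189), and the oak's end is at (310,30).

```bash
cat >> h.py <<'E'
def meas(d,roi,z,smin=70,smax=256,vmin=0,vmax=256,hmax=30):
    x0,y0,x1,y1=roi; hs=cv2.cvtColor(np.ascontiguousarray(d['image']),cv2.COLOR_RGB2HSV)[y0:y1,x0:x1].astype(int)
    m=((hs[...,1]>=smin)&(hs[...,1]<smax)&(hs[...,2]>=vmin)&(hs[...,2]<vmax)&(hs[...,0]<=hmax)).astype(np.uint8)
    m=cv2.morphologyEx(m,cv2.MORPH_OPEN,np.ones((3,3),np.uint8)); m=cv2.morphologyEx(m,cv2.MORPH_CLOSE,np.ones((5,5),np.uint8))
    cs,_=cv2.findContours(cv2.resize(m*255,None,fx=4,fy=4,interpolation=cv2.INTER_LINEAR)//128,cv2.RETR_EXTERNAL,cv2.CHAIN_APPROX_NONE)
    c=max(cs,key=cv2.contourArea)[:,0]; px=(c+.5)/4-.5+[x0,y0]
    X=toplane(d,px,z)[:,:2]; (cc,wh,an)=cv2.minAreaRect((X*1000).astype(np.float32))
    if wh[0]<wh[1]: wh=wh[::-1]; an+=90
    an=(an+90)%180-90
    print('ctr',np.round(cc,1),'LxW',np.round(wh,1),'long-axis yaw',round(an,1),'area',round(cv2.contourArea((X*1000).astype(np.float32))),'bbox',px.min(0),px.max(0))
    return np.array(cc)/1000,an
E
python3 - <<'E'
from h import *
import pickle
d=pickle.load(open('w1.pkl','rb'))
hs=cv2.cvtColor(d['image'],cv2.COLOR_RGB2HSV)
print(hs[140:165:3,320].tolist(), hs[190,320],hs[190,385],hs[190,330:365:4].tolist())
for v in (0,120,140): meas(d,(280,130,370,240),.05,vmin=v)
print(toplane(d,[(300,154),(346,155),(345,222),(296,221)],.05)[:,:2].round(4).tolist())
E
```

```text
[[21, 45, 90], [17, 45, 90], [16, 48, 90], [18, 94, 65], [18, 119, 71], [16, 116, 119], [15, 111, 158], [17, 117, 153], [16, 114, 154]] [ 16 120 157] [ 21  47 146] [[18, 106, 174], [16, 112, 144], [17, 108, 172], [16, 107, 172], [17, 79, 103], [19, 45, 90], [20, 50, 92], [21, 46, 89], [20, 48, 150]]
ctr [420.5 323.6] LxW [76.3 51.2] long-axis yaw 78.2 area 3744 bbox [295.625 147.625] [347.375 222.375]
ctr [421.3 326.4] LxW [70.6 50.6] long-axis yaw 78.6 area 3431 bbox [295.625 153.625] [347.375 222.375]
ctr [421.6 326.7] LxW [69.8 50.2] long-axis yaw 78.6 area 3306 bbox [295.625 154.625] [346.375 222.375]
[[0.4351, 0.2882], [0.3915, 0.2968], [0.4029, 0.3651], [0.4526, 0.3553]]
```

```bash
python3 -c "
from h import *
go(.4214,.3258,.012,-101.4)"
```

```text
now [0.42   0.3232 0.2002] yaw -100.02 t 1.37 | shift [-0.0028 -0.001   0.1882] turn [ 0.01 -0.01  1.38]
```

```bash
python3 -m jog '[[-0.003,-0.001,0.03,0,0,1.4,1],[-0.003,-0.001,0.06,0,0,1.4,1],[-0.003,-0.001,0.09,0,0,1.4,1],[-0.003,-0.001,0.12,0,0,1.4,1],[-0.003,-0.001,0.15,0,0,1.4,1],[-0.003,-0.001,0.17,0,0,1.4,1],[-0.003,-0.001,0.18,0,0,1.4,1],[-0.003,-0.001,0.188,0,0,1.4,1],[-0.003,-0.001,0.188,0,0,1.4,1],[-0.003,-0.001,0.188,0,0,1.4,0.3],[-0.003,-0.001,0.188,0,0,1.4,0.3],[-0.003,-0.001,0.188,0,0,1.4,0.3],[-0.003,-0.001,0.188,0,0,1.4,0.3],[-0.003,-0.001,0.188,0,0,1.4,0.3],[-0.003,-0.001,0.188,0,0,1.4,0.3],[-0.003,-0.001,0.188,0,0,1.4,0.3],[-0.003,-0.001,0.188,0,0,1.4,0.3]]' 40; python3 -c "
from h import *
go(.58,.05,.2,-120)"
```

```text
t: 2.78
position: [0.4222, 0.3267, 0.0137]
eef_rot: [[-0.2, -0.98, 0.001], [-0.98, 0.2, 0.002], [-0.002, -0.001, -1.0]]
ft_force: [-0.7, -1.3, 6.9]
gripper_width: 0.0495
finger_force: 42.2
now [0.4222 0.3267 0.0137] yaw -101.52 t 2.78 | shift [ 0.2392 -0.2101 -0.1866] turn [-0.04  0.14 18.48]
```

```bash
python3 -c "
from h import *
go(.623,.139,.25,-120)"
```

```text
now [0.4222 0.3267 0.0137] yaw -101.52 t 2.78 | shift [ 0.1433 -0.2345 -0.2364] turn [-0.04  0.14 18.48]
```

```bash
python3 -m jog '[[0,0,-0.03,0,0,0,0.3],[0,0,-0.07,0,0,0,0.3],[0,0,-0.11,0,0,0,0.3],[0.03,-0.05,-0.14,0,0,4,0.3],[0.05,-0.08,-0.17,0,0,8,0.3],[0.07,-0.11,-0.19,0,0,12,0.3],[0.09,-0.14,-0.21,0,0,15,0.3],[0.11,-0.17,-0.23,0,0,18.5,0.3],[0.13,-0.2,-0.236,0,0,18.5,0.3],[0.143,-0.225,-0.236,0,0,18.5,0.3],[0.143,-0.234,-0.236,0,0,18.5,0.3],[0.143,-0.234,-0.236,0,0,18.5,0.3],[0.143,-0.234,-0.236,0,0,18.5,0.3]]'
python3 - <<'E'
from h import *
import pickle
d=snap('wrist'); save(d,'w2'); pickle.dump(d,open('w2.pkl','wb'))
E
```

```text
t: 3.87
position: [0.6225, 0.1379, 0.2481]
eef_rot: [[-0.503, -0.865, -0.0], [-0.865, 0.503, 0.0], [0.0, 0.0, -1.0]]
ft_force: [0.1, -0.0, -1.8]
gripper_width: 0.0496
finger_force: 42.0
```

View pics/w2.png

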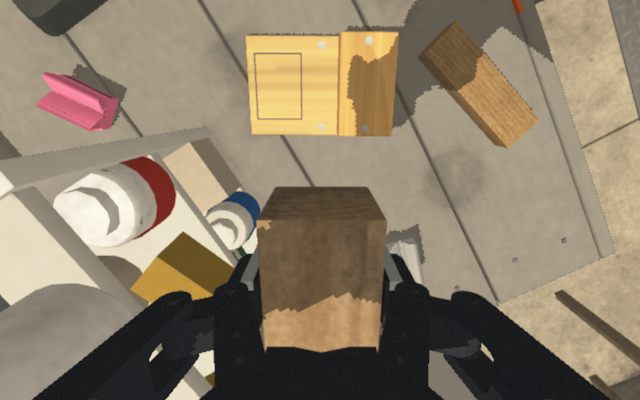

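The view shows the board, with the scribed rectangle at (254,53)-(302,119), the step at (340,32)-(397,136) and the block held square.

Run:
```python
from h import *
import pickle
d=pickle.load(open('w2.pkl','rb'))
g=cv2.cvtColor(d['image'],cv2.COLOR_RGB2GRAY)
roi=(240,25,340,145)
# dark line of the scribe: fit by darkest column/row profile
for y in range(58,118,10): r=g[y,247:312].astype(int); print(y,247+r[:20].argmin(),247+40+r[40:].argmin(),end=' | ')
for x in range(260,300,8): c=g[40:130,x].astype(int); print(x,40+c[:25].argmin(),40+60+c[60:].argmin(),end=' | ')
print()
X=toplane(d,[(254,53),(301,53),(302,119),(256,119)],.012)[:,:2]; print('rect',X.mean(0),X.round(4).tolist())
c,a=meas(d,(238,20,336,150),.012,smin=85)
c,a=meas(d,(341,20,412,150),.037,smin=85)
```

```text
58 254 301 | 68 255 301 | 78 247 301 | 88 247 301 | 98 248 301 | 108 247 301 | 260 53 119 | 268 53 119 | 276 53 119 | 284 53 119 | 292 53 119 | 
rect [0.61756692 0.02832201] [[0.6219, -0.0161], [0.5757, 0.0107], [0.6123, 0.0733], [0.6604, 0.0454]]
ctr [603.9  36. ] LxW [109.5 104.1] long-axis yaw 59.8 area 11229 bbox [244.625  34.625] [335.375 134.375]
ctr [529.5  79.6] LxW [108.5  60.8] long-axis yaw 60.9 area 6370 bbox [340.625  30.625] [398.375 136.375]
```

```bash
python3 -c "
from h import *
go(.6168,.028,.027,-119.8)"
```

```text
now [0.6219 0.1386 0.2482] yaw -120.1 t 3.92 | shift [ 0.0982 -0.0512  0.2211] turn [ 0.03 -0.01 -0.3 ]
```

```bash
python3 -m jog '[[0.03,-0.015,0,0,0,-0.3,0.3],[0.06,-0.03,0.01,0,0,-0.3,0.3],[0.085,-0.045,0.03,0,0,-0.3,0.3],[0.098,-0.051,0.06,0,0,-0.3,0.3],[0.098,-0.051,0.09,0,0,-0.3,0.3],[0.098,-0.051,0.12,0,0,-0.3,0.3],[0.098,-0.051,0.15,0,0,-0.3,0.3],[0.098,-0.051,0.175,0,0,-0.3,0.3],[0.098,-0.051,0.195,0,0,-0.3,0.3],[0.098,-0.051,0.205,0,0,-0.3,0.3],[0.098,-0.051,0.212,0,0,-0.3,0.3],[0.098,-0.051,0.217,0,0,-0.3,0.3],[0.098,-0.051,0.22,0,0,-0.3,0.3],[0.098,-0.051,0.22,0,0,-0.3,0.3]]'; python3 -c "
from h import *
go(.6168,.028,.0257,-119.8)"
```

```text
t: 5.08
position: [0.6176, 0.0289, 0.0288]
eef_rot: [[-0.496, -0.868, 0.001], [-0.868, 0.496, 0.0], [-0.001, -0.001, -1.0]]
ft_force: [-0.3, 0.7, -1.4]
gripper_width: 0.0497
finger_force: 42.0
now [0.6176 0.0289 0.0288] yaw -119.72 t 5.08 | shift [0.0012 0.0002 0.0031] turn [-0.03  0.03  0.08]
```

Not yet in contact. I'll lower about 2–3 mm, then release and raise.

```bash
python3 -m jog '[[0.001,0,0.001,0,0,0,0.3],[0.001,0,0.002,0,0,0,0.3],[0.001,0,0.003,0,0,0,0.3],[0.001,0,0.003,0,0,0,0.3],[0.001,0,0.003,0,0,0,0.3]]'
```

```text
t: 5.5
position: [0.6172, 0.0277, 0.0258]
eef_rot: [[-0.496, -0.868, 0.001], [-0.868, 0.496, 0.0], [-0.001, -0.001, -1.0]]
ft_force: [0.6, 0.2, 2.3]
gripper_width: 0.0494
finger_force: 42.2
```

```bash
python3 -m jog '[[0,0,0,0,0,0,0.5],[0,0,0,0,0,0,0.7],[0,0,0,0,0,0,0.85],[0,0,0,0,0,0,0.85],[0,0,0,0,0,0,0.85],[0,0,-0.01,0,0,0,0.85],[0,0,-0.03,0,0,0,0.85],[0,0,-0.06,0,0,0,0.85],[0,0,-0.09,0,0,0,0.85],[0,0,-0.13,0,0,0,1],[0,0,-0.17,0,0,0,1],[-0.02,0.02,-0.2,0,0,0,1],[-0.02,0.05,-0.2,0,0,0,1],[-0.02,0.05,-0.2,0,0,0,1],[-0.02,0.05,-0.2,0,0,0,1]]'
python3 - <<'E'
from h import *
import pickle
d=snap('wrist'); save(d,'w3'); pickle.dump(d,open('w3.pkl','wb')); go(.4278,-.104,.2,-90)
E
```

```text
t: 6.75
position: [0.5828, 0.0707, 0.2273]
eef_rot: [[-0.495, -0.869, 0.002], [-0.869, 0.495, 0.001], [-0.002, -0.001, -1.0]]
ft_force: [-0.9, 0.1, -0.3]
gripper_width: 0.0853
finger_force: 0.0
now [0.5832 0.0702 0.2265] yaw -119.68 t 6.8 | shift [0.2283 0.0488 0.0262] turn [ -0.07   0.05 -29.68]
```

View pics/w3.png

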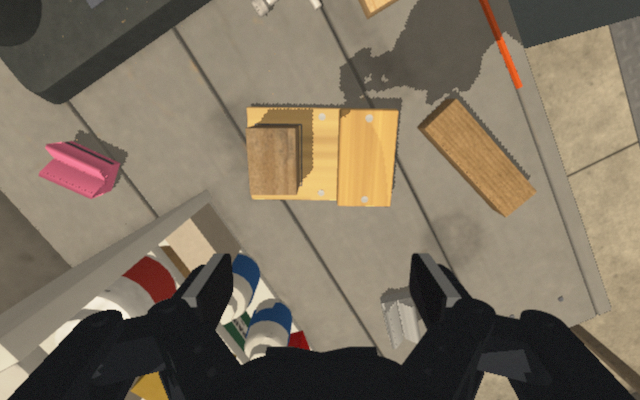

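The block stands in the outline with its top at (248,125)-(298,195). The step (339,106)-(398,205) is free, and the whole oak top is visible.

Run:
```python
from h import *
import pickle
d=pickle.load(open('w3.pkl','rb'))
hs=cv2.cvtColor(d['image'],cv2.COLOR_RGB2HSV)
print(hs[160,236:316:4].tolist()); print(hs[112:206:5,270].tolist())
print('step'); meas(d,(339,90,412,220),.037,smin=85)
print('oak'); meas(d,(412,90,545,225),.03,smin=85,vmin=120); meas(d,(412,90,545,225),.03,smin=85)
print('block'); meas(d,(236,115,306,205),.062,smin=70,vmin=90,vmax=185)
X=toplane(d,[(247,125),(298,124),(298,195),(249,195)],.062)[:,:2]; print(X.mean(0).round(4),X.round(4).tolist())
```

```text
[[18, 53, 140], [20, 56, 140], [21, 54, 137], [17, 106, 173], [17, 118, 167], [17, 113, 180], [17, 113, 171], [16, 118, 166], [16, 120, 164], [16, 118, 167], [17, 116, 176], [17, 106, 180], [17, 109, 152], [16, 106, 174], [17, 107, 176], [15, 109, 110], [18, 111, 117], [18, 131, 146], [19, 133, 144], [19, 131, 185]]
[[18, 134, 141], [18, 130, 141], [18, 135, 147], [17, 111, 87], [17, 119, 161], [15, 112, 153], [16, 115, 157], [16, 118, 162], [16, 121, 168], [17, 124, 164], [16, 118, 167], [16, 124, 168], [17, 125, 169], [17, 127, 169], [16, 119, 174], [17, 117, 175], [16, 115, 175], [20, 128, 231], [19, 49, 150]]
step
ctr [530.5  78.3] LxW [109.2  63.4] long-axis yaw 60.4 area 6687 bbox [338.625 107.625] [398.375 206.375]
oak
ctr [418.6 146.1] LxW [150.2  47. ] long-axis yaw -73.5 area 6770 bbox [424.625  98.625] [535.375 216.375]
ctr [420.9 143. ] LxW [157.4  49.9] long-axis yaw -73.5 area 7534 bbox [417.625  98.625] [535.375 216.375]
block
ctr [611.1  23.4] LxW [81.7 62.3] long-axis yaw 59.5 area 4358 bbox [243.625 114.625] [305.375 194.375]
[0.6155 0.0269] [[0.6187, -0.016], [0.5744, 0.0081], [0.6119, 0.0706], [0.657, 0.045]]
```

```bash
python3 -m jog '[[0.228,0.049,0.026,0,0,-29.7,1],[0.228,0.049,0.026,0,0,-29.7,1],[0.228,0.049,0.026,0,0,-29.7,1],[0.228,0.049,0.026,0,0,-29.7,1],[0.228,0.049,0.026,0,0,-29.7,1],[0.228,0.049,0.026,0,0,-29.7,1],[0.228,0.049,0.026,0,0,-29.7,1],[0.228,0.049,0.026,0,0,-29.7,1],[0.228,0.049,0.026,0,0,-29.7,1]]'
python3 - <<'E'
from h import *
import pickle
d=snap('wrist'); save(d,'w4'); pickle.dump(d,open('w4.pkl','wb'))
p=proj(d,[.4278,-.104,.025])[0].astype(int); print(p)
for v in (0,130,150): meas(d,(p[0]-70,max(0,p[1]-90),p[0]+70,p[1]+85),.025,smin=85,vmin=v)
E
```

```text
t: 7.55
position: [0.4283, -0.1042, 0.1995]
eef_rot: [[-0.002, -1.0, 0.0], [-1.0, 0.002, -0.0], [0.0, -0.0, -1.0]]
ft_force: [0.4, -0.6, 0.3]
gripper_width: 0.0854
finger_force: 0.0
[322 180]
ctr [ 429.5 -104.1] LxW [110.7  61.2] long-axis yaw 89.8 area 6623 bbox [291.625 127.625] [350.375 228.375]
ctr [ 429.5 -103.6] LxW [109.7  61.2] long-axis yaw 89.8 area 6569 bbox [291.625 128.625] [350.375 228.375]
ctr [ 429.6 -103.6] LxW [109.8  61. ] long-axis yaw 89.7 area 6549 bbox [291.625 128.625] [349.375 228.375]
```

View pics/w4.png

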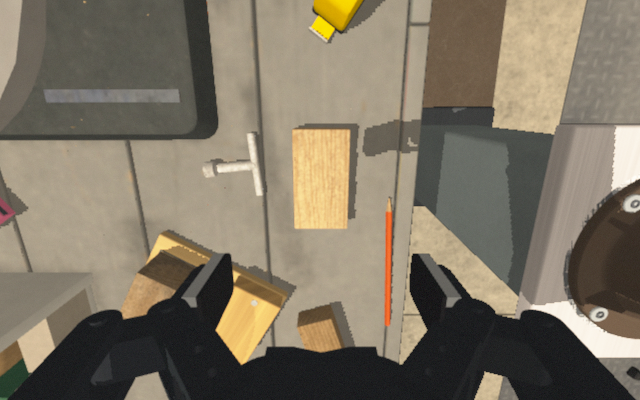

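The pine top is at (293,128)-(350,228), with the chuck key close by at (255,165), so I'll open to only 0.88 on the way down.

```bash
python3 -c "
from h import *
go(.4295,-.1037,.004,-90.2)"; python3 -m jog '[[0,-0.001,0.03,0,0,0.3,0.88],[0,-0.001,0.06,0,0,0.3,0.88],[0,-0.001,0.09,0,0,0.3,0.88],[0,-0.001,0.12,0,0,0.3,0.88],[0,-0.001,0.15,0,0,0.3,0.88],[0,-0.001,0.17,0,0,0.3,0.88],[0,-0.001,0.18,0,0,0.3,0.88],[0,-0.001,0.19,0,0,0.3,0.88],[0,-0.001,0.194,0,0,0.3,0.88],[0,-0.001,0.194,0,0,0.3,0.88],[0,-0.001,0.194,0,0,0.3,0.4],[0,-0.001,0.194,0,0,0.3,0.4],[0,-0.001,0.194,0,0,0.3,0.4],[0,-0.001,0.194,0,0,0.3,0.4],[0,-0.001,0.194,0,0,0.3,0.4],[0,-0.001,0.194,0,0,0.3,0.4]]' 40;python3 -c "
from h import *
go(.53,.0776,.1,-119.8)"
```

```text
now [ 0.4285 -0.1038  0.1994] yaw -90.06 t 7.6 | shift [-1.000e-04 -9.000e-04  1.954e-01] turn [-0.   -0.01  0.14]
t: 8.93
position: [0.4291, -0.1037, 0.0058]
eef_rot: [[-0.006, -1.0, 0.001], [-1.0, 0.006, 0.0], [-0.0, -0.001, -1.0]]
ft_force: [-0.1, 1.6, 4.3]
gripper_width: 0.0589
finger_force: 43.9
now [ 0.4291 -0.1037  0.0058] yaw -90.34 t 8.93 | shift [-0.1819 -0.0999 -0.0941] turn [-0.06  0.03 29.46]
```

```bash
python3 -m jog '[[0,0,-0.03,0,0,0,0.4],[0,0,-0.07,0,0,0,0.4],[0,0,-0.1,0,0,0,0.4],[-0.03,-0.017,-0.12,0,0,5,0.4],[-0.06,-0.033,-0.12,0,0,10,0.4],[-0.09,-0.05,-0.12,0,0,15,0.4],[-0.12,-0.067,-0.12,0,0,20,0.4],[-0.15,-0.083,-0.12,0,0,25,0.4],[-0.175,-0.096,-0.12,0,0,29.5,0.4],[-0.182,-0.1,-0.12,0,0,29.5,0.4],[-0.182,-0.1,-0.1,0,0,29.5,0.4],[-0.182,-0.1,-0.08,0,0,29.5,0.4],[-0.182,-0.1,-0.06,0,0,29.5,0.4],[-0.182,-0.1,-0.05,0,0,29.5,0.4],[-0.182,-0.1,-0.045,0,0,29.5,0.4],[-0.182,-0.1,-0.042,0,0,29.5,0.4],[-0.182,-0.1,-0.042,0,0,29.5,0.4]]';python3 -c "
from h import *
go(.53,.0776,.0428,-119.8)"
```

```text
t: 10.35
position: [0.5299, 0.0774, 0.0474]
eef_rot: [[-0.498, -0.867, -0.0], [-0.867, 0.498, -0.0], [0.0, 0.0, -1.0]]
ft_force: [0.4, 0.3, -0.5]
gripper_width: 0.0591
finger_force: 43.9
now [0.5299 0.0774 0.0474] yaw -119.84 t 10.35 | shift [-0.0002 -0.      0.0046] turn [ 0.   -0.01 -0.04]
```

```bash
python3 -m jog '[[0,0,0.002,0,0,0,0.4],[0,0,0.003,0,0,0,0.4],[0,0,0.004,0,0,0,0.4],[0,0,0.0045,0,0,0,0.4],[0,0,0.0045,0,0,0,0.4],[0,0,0.0045,0,0,0,0.4]]'
```

```text
t: 10.85
position: [0.5299, 0.0777, 0.043]
eef_rot: [[-0.498, -0.867, 0.0], [-0.867, 0.498, 0.0], [-0.0, -0.0, -1.0]]
ft_force: [0.5, -0.6, -0.6]
gripper_width: 0.0587
finger_force: 43.9
```

```bash
python3 -m jog '[[0,0,0.0005,0,0,0,0.4],[0,0,0.001,0,0,0,0.4],[0,0,0.001,0,0,0,0.4]]'
```

```text
t: 11.1
position: [0.5299, 0.0777, 0.0428]
eef_rot: [[-0.497, -0.868, 0.001], [-0.868, 0.497, 0.0], [-0.0, -0.0, -1.0]]
ft_force: [-4.5, 0.7, 11.0]
gripper_width: 0.0587
finger_force: 45.2
```

Contact (11 N). I'll release, rise and look.

```bash
python3 -m jog '[[0,0,-0.0007,0,0,0,0.6],[0,0,-0.0007,0,0,0,0.85],[0,0,-0.0007,0,0,0,0.85],[0,0,-0.0007,0,0,0,0.85],[0,0,-0.01,0,0,0,0.85],[0,0,-0.03,0,0,0,0.85],[0,0,-0.06,0,0,0,0.85],[0,0,-0.09,0,0,0,0.85],[0,0,-0.13,0,0,0,1],[-0.02,0,-0.16,0,0,0,1],[-0.04,0,-0.19,0,0,0,1],[-0.04,0,-0.2,0,0,0,1],[-0.04,0,-0.2,0,0,0,1],[-0.04,0,-0.2,0,0,0,1]]'
python3 - <<'E'
from h import *
import pickle
d=snap('wrist'); save(d,'w5'); pickle.dump(d,open('w5.pkl','wb')); go(.4175,.1445,.2,-73.8)
E
```

```text
t: 12.27
position: [0.5494, 0.1124, 0.2422]
eef_rot: [[-0.497, -0.867, 0.001], [-0.867, 0.497, 0.001], [-0.001, -0.0, -1.0]]
ft_force: [-0.8, -0.2, -1.2]
gripper_width: 0.0851
finger_force: 0.0
now [0.5489 0.112  0.2412] yaw -119.85 t 12.32 | shift [0.0372 0.1301 0.0413] turn [ 7.000e-02 -2.000e-02 -4.605e+01]
```

View pics/w5.png

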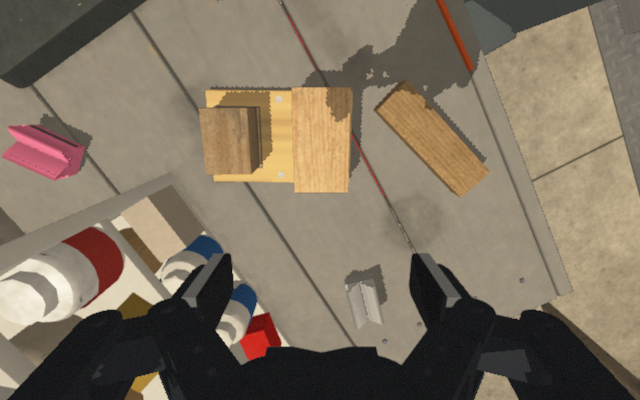

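Pine lies on the step with its top at (292,87)-(351,191), and the block is at (200,107)-(256,174). Next I'll measure both and hover over the oak.

```bash
python3 - <<'E'
from h import *
import pickle
d=pickle.load(open('w5.pkl','rb'))
print('pine');meas(d,(292,80,358,200),.062,smin=70)
X=toplane(d,[(292,87.5),(351,87.5),(350,191.5),(293.5,191)],.062)[:,:2]; print(X.mean(0).round(4),X.round(4).tolist())
print('oak');meas(d,(365,75,495,200),.03,smin=85,vmin=110)
E
python3 -m jog '[[0.037,0.13,0.041,0,0,-46,1],[0.037,0.13,0.041,0,0,-46,1],[0.037,0.13,0.041,0,0,-46,1],[0.037,0.13,0.041,0,0,-46,1],[0.037,0.13,0.041,0,0,-46,1],[0.037,0.13,0.041,0,0,-46,1],[0.037,0.13,0.041,0,0,-46,1],[0.037,0.13,0.041,0,0,-46,1],[0.037,0.13,0.041,0,0,-46,1],[0.037,0.13,0.041,0,0,-46,1]]'|head -3
python3 - <<'E'
from h import *
import pickle
d=snap('wrist'); save(d,'w6'); pickle.dump(d,open('w6.pkl','wb'))
p=proj(d,[.4175,.1445,.03])[0].astype(int); print(p)
for v in (0,100,120,140): meas(d,(p[0]-60,max(0,p[1]-110),p[0]+60,p[1]+110),.03,smin=85,vmin=v)
E
```

```text
pine
ctr [529.3  78.7] LxW [111.4  64.9] long-axis yaw 58.5 area 6826 bbox [291.625  86.625] [353.375 192.375]
[0.5299 0.078 ] [[0.5289, 0.0166], [0.4777, 0.046], [0.5296, 0.1405], [0.5834, 0.109]]
oak
ctr [419.  146.3] LxW [150.5  48.2] long-axis yaw -73.4 area 6741 bbox [376.625  88.625] [488.375 196.375]
t: 13.15
position: [0.4181, 0.1444, 0.2001]
eef_rot: [[0.276, -0.961, -0.001], [-0.961, -0.276, -0.001], [0.001, 0.001, -1.0]]
[321 181]
ctr [417.5 145.9] LxW [149.9  45.8] long-axis yaw -73.5 area 6673 bbox [298.625 109.625] [343.375 247.375]
ctr [417.5 145.9] LxW [149.9  45.8] long-axis yaw -73.5 area 6673 bbox [298.625 109.625] [343.375 247.375]
ctr [417.6 146. ] LxW [150.   45.7] long-axis yaw -73.4 area 6657 bbox [298.625 109.625] [343.375 247.375]
ctr [417.8 146. ] LxW [149.9  45.2] long-axis yaw -73.5 area 6554 bbox [298.625 109.625] [342.375 247.375]
```

View pics/w6.png

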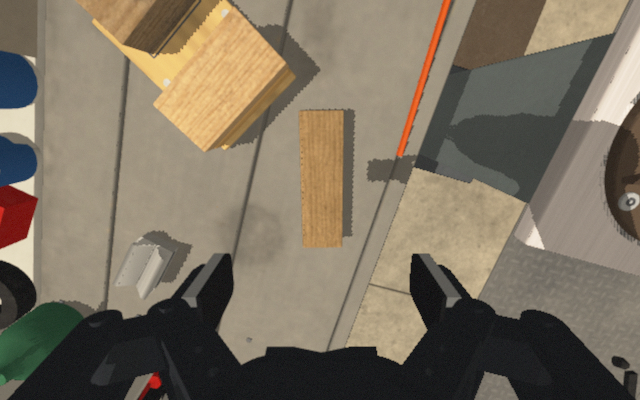

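The oak top is at (300,110)-(343,247), and the fingers have clear space on both sides.

```bash
python3 -c "
from h import *
go(.4176,.1457,.007,-73.5)"
```

```text
now [0.4183 0.1445 0.2003] yaw -73.97 t 13.2 | shift [-1.400e-03  1.000e-04  1.933e-01] turn [ 0.06 -0.03 -0.47]
```

```bash
python3 -m jog '[[-0.001,0,0.03,0,0,-0.5,0.9],[-0.001,0,0.06,0,0,-0.5,0.9],[-0.001,0,0.09,0,0,-0.5,0.9],[-0.001,0,0.12,0,0,-0.5,0.9],[-0.001,0,0.15,0,0,-0.5,0.9],[-0.001,0,0.17,0,0,-0.5,0.9],[-0.001,0,0.18,0,0,-0.5,0.9],[-0.001,0,0.19,0,0,-0.5,0.9],[-0.001,0,0.193,0,0,-0.5,0.9],[-0.001,0,0.193,0,0,-0.5,0.7],[-0.001,0,0.193,0,0,-0.5,0.3],[-0.001,0,0.193,0,0,-0.5,0.3],[-0.001,0,0.193,0,0,-0.5,0.3],[-0.001,0,0.193,0,0,-0.5,0.3],[-0.001,0,0.193,0,0,-0.5,0.3],[-0.001,0,0.193,0,0,-0.5,0.3],[-0.001,0,0.193,0,0,-0.5,0.3]]' 50;python3 -c "
from h import *
go(.5732,.0527,.072,-29.8)"
```

```text
t: 14.62
position: [0.4186, 0.1462, 0.0086]
eef_rot: [[0.287, -0.958, 0.001], [-0.958, -0.287, 0.001], [-0.001, -0.001, -1.0]]
ft_force: [-1.1, -0.2, 7.8]
gripper_width: 0.0439
finger_force: 52.0
now [0.4186 0.1462 0.0086] yaw -73.33 t 14.62 | shift [ 0.1339 -0.1213 -0.0633] turn [ -0.08   0.   -43.53]
```

```bash
python3 -m jog '[[0,0,-0.03,0,0,0,0.3],[0,0,-0.07,0,0,0,0.3],[0,0,-0.11,0,0,0,0.3],[0,0,-0.14,0,0,-5,0.3],[0.02,-0.018,-0.15,0,0,-11,0.3],[0.045,-0.04,-0.15,0,0,-18,0.3],[0.07,-0.063,-0.15,0,0,-25,0.3],[0.095,-0.085,-0.15,0,0,-32,0.3],[0.115,-0.105,-0.15,0,0,-38,0.3],[0.13,-0.118,-0.15,0,0,-43.5,0.3],[0.134,-0.121,-0.15,0,0,-43.5,0.3],[0.134,-0.121,-0.13,0,0,-43.5,0.3],[0.134,-0.121,-0.11,0,0,-43.5,0.3],[0.134,-0.121,-0.09,0,0,-43.5,0.3],[0.134,-0.121,-0.08,0,0,-43.5,0.3],[0.134,-0.121,-0.073,0,0,-43.5,0.3],[0.134,-0.121,-0.069,0,0,-43.5,0.3],[0.134,-0.121,-0.068,0,0,-43.5,0.3],[0.134,-0.121,-0.068,0,0,-43.5,0.3]]';python3 -c "
from h import *
go(.573,.0527,.0706,-29.8)"
```

```text
t: 16.2
position: [0.5729, 0.0525, 0.0764]
eef_rot: [[0.867, -0.498, 0.001], [-0.498, -0.867, 0.0], [0.001, -0.001, -1.0]]
ft_force: [0.2, 0.2, -0.9]
gripper_width: 0.0439
finger_force: 51.9
now [0.5729 0.0525 0.0764] yaw -29.84 t 16.2 | shift [-0.0001 -0.0002  0.0058] turn [-0.03 -0.03 -0.04]
```

```bash
python3 -m jog '[[0,0,0.002,0,0,0,0.3],[0,0,0.003,0,0,0,0.3],[0,0,0.004,0,0,0,0.3],[0,0,0.005,0,0,0,0.3],[0,0,0.0055,0,0,0,0.3],[0,0,0.0055,0,0,0,0.3]]'
```

```text
t: 16.7
position: [0.5726, 0.0522, 0.0706]
eef_rot: [[0.867, -0.498, 0.0], [-0.498, -0.867, 0.0], [0.0, -0.0, -1.0]]
ft_force: [-2.4, 0.6, 2.8]
gripper_width: 0.0441
finger_force: 52.2
```

```bash
python3 -m jog '[[0,0,0,0,0,0,0.5],[0,0,0,0,0,0,0.7],[0,0,0,0,0,0,0.8],[0,0,0,0,0,0,0.8],[0,0,0,0,0,0,0.8],[0,0,-0.01,0,0,0,0.8],[0,0,-0.03,0,0,0,0.8],[0,0,-0.06,0,0,0,0.8],[0,0,-0.09,0,0,0,1],[0,0,-0.13,0,0,0,1],[0,0,-0.16,0,0,0,1],[0,0,-0.19,0,0,0,1],[0,0,-0.2,0,0,0,1],[0,0,-0.2,0,0,0,1],[0,0,-0.2,0,0,0,1]]'
python3 - <<'E'
from h import *
import pickle
d=snap('wrist'); save(d,'w7'); pickle.dump(d,open('w7.pkl','wb')); go(.5895,.2988,.2,-107)
E
```

```text
t: 17.95
position: [0.5725, 0.0523, 0.2711]
eef_rot: [[0.867, -0.498, 0.001], [-0.498, -0.867, 0.001], [0.001, -0.002, -1.0]]
ft_force: [-0.6, -0.2, -1.3]
gripper_width: 0.0856
finger_force: 0.0
now [0.572  0.0522 0.2699] yaw -29.85 t 18.0 | shift [-0.1075 -0.2226  0.0699] turn [3.000e-02 3.000e-02 7.715e+01]
```

View pics/w7.png

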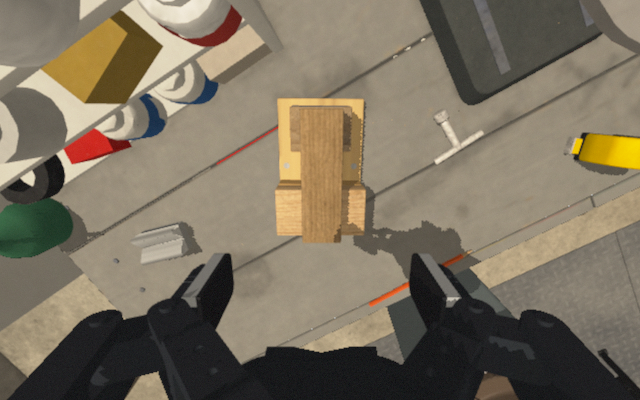

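The oak lies across both supports, with its top at (301,107)-(343,107)-(340,242)-(303,242). Next I move over the vee.

```bash
python3 - <<'E'
from h import *
import pickle
d=pickle.load(open('w7.pkl','rb'))
X=toplane(d,[(301,107),(343,107),(340,242),(303,242)],.092)[:,:2]; print(X.mean(0).round(4),X.round(4).tolist())
E
python3 -m jog '[[-0.02,-0.04,0,0,0,7,1],[-0.04,-0.08,0.01,0,0,14,1],[-0.06,-0.11,0.02,0,0,21,1],[-0.075,-0.14,0.03,0,0,28,1],[-0.09,-0.17,0.04,0,0,35,1],[-0.1,-0.2,0.05,0,0,42,1],[-0.1075,-0.2226,0.06,0,0,49,1],[-0.1075,-0.2226,0.07,0,0,56,1],[-0.1075,-0.2226,0.07,0,0,63,1],[-0.1075,-0.2226,0.07,0,0,70,1],[-0.1075,-0.2226,0.07,0,0,77,1],[-0.1075,-0.2226,0.07,0,0,77,1],[-0.1075,-0.2226,0.07,0,0,77,1]]'
python3 - <<'E'
from h import *
import pickle
d=snap('wrist'); save(d,'w8'); pickle.dump(d,open('w8.pkl','wb'))
p=proj(d,[.5895,.2988,.036])[0].astype(int); print(p)
im=cv2.cvtColor(d['image'],cv2.COLOR_RGB2BGR)[p[1]-60:p[1]+60,p[0]-70:p[0]+70]
print(p[0]-70,p[1]-60); cv2.imwrite('pics/c8.png',cv2.resize(im,None,fx=5,fy=5,interpolation=cv2.INTER_CUBIC))
E
```

```text
[0.5731 0.0513] [[0.6484, 0.0323], [0.6272, -0.0046], [0.4977, 0.0701], [0.519, 0.1073]]
t: 19.08
position: [0.5895, 0.2984, 0.1988]
eef_rot: [[-0.286, -0.958, -0.002], [-0.958, 0.286, -0.002], [0.002, 0.001, -1.0]]
ft_force: [-0.5, 0.5, -1.0]
gripper_width: 0.0851
finger_force: 0.0
[321 183]
251 123
```

View pics/c8.png

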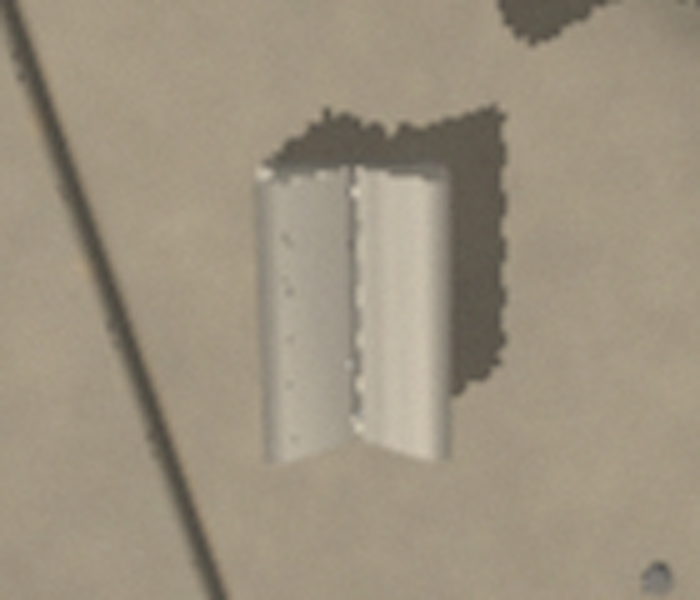

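The close crop shows the grey vee, groove up, with top corners near crop (257,175), (449,175), (444,460) and (268,460).

Run:
```python
from h import *
import pickle
d=pickle.load(open('w8.pkl','rb'))
p=np.array([(257,175),(449,175),(444,460),(268,460)])/5+[251,123]-.4
X=toplane(d,p,.036)[:,:2]; e=np.diff(np.vstack([X,X[:1]]),axis=0)
print(X.mean(0).round(4),np.linalg.norm(e,axis=1).round(4),np.degrees(np.arctan2(e[:,1],e[:,0])).round(1))
go(*X.mean(0),.008,-107)
```

```text
[0.5907 0.3022] [0.0388 0.0611 0.0376 0.0611] [ 163.4   73.4  -16.7 -105.5]
now [0.5897 0.2984 0.1992] yaw -106.6 t 19.13 | shift [-4.200e-03 -1.000e-04  1.912e-01] turn [ 0.06 -0.09  0.4 ]
```

```bash
python3 -m jog '[[-0.004,0,0.03,0,0,-0.3,0.9],[-0.004,0,0.06,0,0,-0.3,0.8],[-0.004,0,0.09,0,0,-0.3,0.8],[-0.004,0,0.12,0,0,-0.3,0.8],[-0.004,0,0.15,0,0,-0.3,0.8],[-0.004,0,0.17,0,0,-0.3,0.8],[-0.004,0,0.18,0,0,-0.3,0.8],[-0.004,0,0.19,0,0,-0.3,0.8],[-0.004,0,0.193,0,0,-0.3,0.8],[-0.004,0,0.193,0,0,-0.3,0.6],[-0.004,0,0.193,0,0,-0.3,0.2],[-0.004,0,0.193,0,0,-0.3,0.2],[-0.004,0,0.193,0,0,-0.3,0.2],[-0.004,0,0.193,0,0,-0.3,0.2],[-0.004,0,0.193,0,0,-0.3,0.2],[-0.004,0,0.193,0,0,-0.3,0.2],[-0.004,0,0.193,0,0,-0.3,0.2]]' 80;python3 -c "
from h import *
go(.5729,.0517,.1,-29.9)"
```

```text
t: 20.55
position: [0.5918, 0.3033, 0.009]
eef_rot: [[-0.284, -0.959, 0.002], [-0.959, 0.284, 0.002], [-0.002, -0.001, -1.0]]
ft_force: [-2.2, 0.5, 6.4]
gripper_width: 0.0388
finger_force: 82.6
now [0.5918 0.3033 0.009 ] yaw -106.51 t 20.55 | shift [ 0.2464 -0.0535 -0.0914] turn [-1.400e-01  5.000e-02 -7.661e+01]
```

```bash
python3 -m jog '[[0,0,-0.03,0,0,0,0.2],[0,0,-0.07,0,0,0,0.2],[0,0,-0.11,0,0,0,0.2],[0,0,-0.15,0,0,-3,0.2],[0.01,-0.003,-0.18,0,0,-9,0.2],[0.03,-0.007,-0.18,0,0,-15,0.2],[0.055,-0.012,-0.18,0,0,-21,0.2],[0.08,-0.017,-0.18,0,0,-27,0.2],[0.105,-0.023,-0.18,0,0,-33,0.2],[0.13,-0.028,-0.18,0,0,-39,0.2],[0.155,-0.034,-0.18,0,0,-45,0.2],[0.18,-0.039,-0.18,0,0,-51,0.2],[0.205,-0.045,-0.18,0,0,-57,0.2],[0.225,-0.049,-0.18,0,0,-63,0.2],[0.24,-0.052,-0.17,0,0,-69,0.2],[0.246,-0.0535,-0.16,0,0,-74,0.2],[0.246,-0.0535,-0.15,0,0,-76.6,0.2],[0.246,-0.0535,-0.15,0,0,-76.6,0.2],[0.246,-0.0535,-0.15,0,0,-76.6,0.2]]';python3 -c "
from h import *
go(.5729,.0517,.104,-29.9)"
```

```text
t: 22.13
position: [0.5716, 0.0512, 0.1565]
eef_rot: [[0.865, -0.501, -0.002], [-0.501, -0.865, -0.001], [-0.002, 0.002, -1.0]]
ft_force: [0.2, -0.2, -6.3]
gripper_width: 0.0389
finger_force: 83.3
now [0.5716 0.0512 0.1565] yaw -30.07 t 22.13 | shift [ 0.001  -0.0012  0.0525] turn [ 0.09  0.09 -0.17]
```

```bash
python3 -m jog '[[0.001,-0.001,0.015,0,0,0,0.2],[0.001,-0.001,0.03,0,0,0,0.2],[0.001,-0.001,0.04,0,0,0,0.2],[0.001,-0.001,0.046,0,0,0,0.2],[0.001,-0.001,0.05,0,0,0,0.2],[0.001,-0.001,0.052,0,0,0,0.2],[0.001,-0.001,0.052,0,0,0,0.2],[0.001,-0.001,0.052,0,0,0,0.2]]'
```

```text
t: 22.8
position: [0.5743, 0.0521, 0.1059]
eef_rot: [[0.867, -0.499, 0.001], [-0.499, -0.867, 0.0], [0.001, -0.001, -1.0]]
ft_force: [-0.4, -0.4, -8.1]
gripper_width: 0.039
finger_force: 83.5
```

```bash
python3 -m jog '[[-0.001,0,0.001,0,0,0,0.2],[-0.001,0,0.002,0,0,0,0.2],[-0.001,0,0.003,0,0,0,0.2],[-0.001,0,0.004,0,0,0,0.2],[-0.001,0,0.0045,0,0,0,0.2],[-0.001,0,0.0045,0,0,0,0.2]]'
```

```text
t: 23.3
position: [0.573, 0.0524, 0.1011]
eef_rot: [[0.867, -0.499, 0.0], [-0.499, -0.867, 0.0], [0.0, -0.0, -1.0]]
ft_force: [0.0, 0.0, -4.5]
gripper_width: 0.0386
finger_force: 83.9
```

```bash
python3 -m jog '[[0,0,0.0006,0,0,0,0.2],[0,0,0.0006,0,0,0,0.2]]'; python3 -m jog '[[0,0,0,0,0,0,0.5],[0,0,0,0,0,0,0.6],[0,0,0,0,0,0,0.75],[0,0,0,0,0,0,0.75],[0,0,0,0,0,0,0.75],[0,0,-0.01,0,0,0,0.75],[0,0,-0.03,0,0,0,0.75],[0,0,-0.06,0,0,0,0.8],[0,0,-0.1,0,0,0,1],[0,0,-0.13,0,0,0,1],[-0.02,0,-0.16,0,0,0,1],[-0.04,0,-0.18,0,0,0,1],[-0.04,0,-0.18,0,0,0,1],[-0.04,0,-0.18,0,0,0,1]]'
python3 - <<'E'
from h import *
import pickle
d=snap('wrist'); pickle.dump(d,open('w9.pkl','wb'))
p=np.array([320,170]); im=cv2.cvtColor(d['image'],cv2.COLOR_RGB2BGR)[50:250,200:440]
a=cv2.resize(im,(480,400),interpolation=cv2.INTER_CUBIC)
s=snap('side'); b=cv2.resize(cv2.cvtColor(np.ascontiguousarray(s['image'][170:300,290:400]),cv2.COLOR_RGB2BGR),(310,366)); b=np.vstack([b,np.zeros((34,310,3),np.uint8)])
cv2.imwrite('pics/w9.png',np.hstack([a,b]))
E
```

```text
t: 23.47
position: [0.5731, 0.0524, 0.101]
eef_rot: [[0.867, -0.499, 0.0], [-0.499, -0.867, 0.0], [0.0, -0.0, -1.0]]
ft_force: [-4.5, -0.3, 3.4]
gripper_width: 0.0385
finger_force: 84.8
t: 24.63
position: [0.5384, 0.073, 0.2829]
eef_rot: [[0.867, -0.498, 0.004], [-0.498, -0.867, 0.002], [0.003, -0.004, -1.0]]
ft_force: [0.8, 0.3, -0.7]
gripper_width: 0.0853
finger_force: 0.0
```

View pics/w9.png

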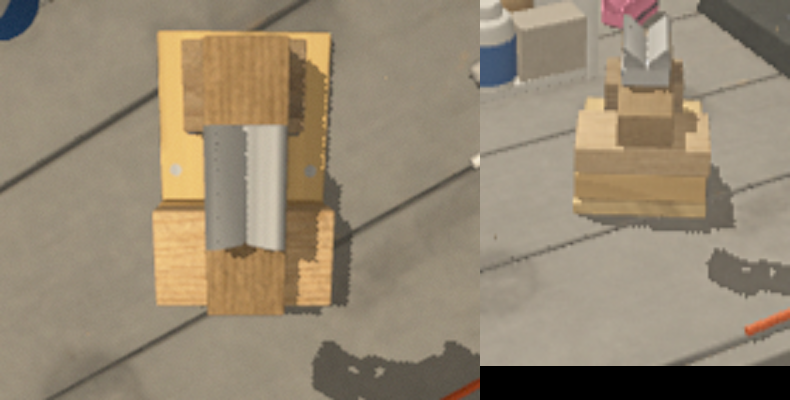

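The stack stands in line, with the vee at crop (205,125)-(287,247) and the oak at (204,36)-(286,315). I'll do a numeric check before handing in.

Run:
```python
from h import *
import pickle
d=pickle.load(open('w9.pkl','rb'))
f=lambda q,z:(toplane(d,np.array(q)/2+[200,50],z)[:,:2].mean(0)).round(4)
print('vee',f([(205,126),(287,126),(285,248),(207,248)],.128),'oak',f([(204,36),(286,36),(285,315),(207,315)],.092),'pine',f([(153,210),(335,207),(333,305),(157,305)],.062))
print(manip.state()['t'])
```

```text
vee [0.5735 0.0512] oak [0.572  0.0523] pine [0.531  0.0765]
24.7333
```

Everything is within about 2 mm of its target, so I'm handing in.

```bash
python3 -c "
from station import manip
print(manip.hand_in())"
```

```text
the job is handed in; nothing more can be done
None
```

The drilling support is built and handed in at about 25 s of robot time: block, pine, oak and vee each measured within about 2 mm of its target, though hand-in returned no verdict.

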